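Shut and latch the filings box

ROBOT

A 6-joint arm with a two-finger parallel gripper is mounted at the origin on the work surface. World frame = base frame: x ahead of the robot, y to its left, z up, the work surface at z = 0. Lengths are in mm, angles in rad, forces in N, time in s.
With the tool pointing down it reaches from about 225 to 725 mm from the base axis. Payload 3.1 kg.
Tool frame: the origin (TCP) lies midway between the tips of the shut fingers; the grasp point (between the pads) lies 19 mm behind it (manip.pinch_z is the z of the grasp point in the tool frame, in mm); z points along the fingers, y is the line along which they close (so a half turn about z gives the same grasp; the last joint's range is limited). The gripper opens to 85 mm and grips with 20 to 120 N. Pads are 22 mm wide; open, the fingers measure 114 mm over their backs; the gripper's body (76 mm by 85 mm) begins 54 mm behind the grasp point. The pads swing forward as they close: fully open they stand 13 mm farther back than shut.
Start: joints at [-1.229, 0.048, 0.099, 1.622, 0, 1.443], TCP at [237.656, -468.121, 231.312] pointing down, gripper open.
Joint ranges: [-2.91, 2.91], [-0.99, 1.94], [-1.21, 1.42], [-2.12, 2.29], [-1.49, 1.47], [-3.14, 3.14]. Speed limits (rad/s): [2.79, 2.79, 3.14, 3.14, 3.14, 3.14].

INTERFACE

Orientations are given as a rotation vector (axis times angle).
In Python, from cell import telemetry, eyes, job, finder, manip gives the robot as it stands. The module is installed in compiled form; this text tells all that it offers.
- The arm moves only by the shell command python3 -m jog 'ROWS' [FORCE]. ROWS is JSON, one flat list of numbers, 7 for each row, row after row: the finger opening in mm, from 0 to 85.4, then the shift along the tool's x, y, z normalised to -1 to 1, where 1 is 500 mm, then the turn, a rotation vector about the tool's x, y, z normalised to -1 to 1, where 1 is 120 degrees. In form: [hand, x, y, z, rx, ry, rz, hand, x, y, z, rx, ry, rz, ...]. A call has 1 to 10 rows; each row is the pose to reach, as a shift and turn from the pose commanded when the call began, along the tool's axes at that moment; what a row does not reach only later rows make up. A row lasts 1/8 s, in which the tool goes at most 62.5 mm and 10.7 degrees, less where a joint would pass 70% of its speed; a pose out of reach is approached as far as the arm can. A call with a number of a shift or a turn outside -1 to 1 is refused whole. A call with a gripper value outside its range is refused whole. The fingers move at their own pace and stop on an object; FORCE is the grip in N (left out, the last holds). Time passes only in rows, so rows that repeat a pose let the fingers close. It gives the time, the measured TCP pose, the force, the opening and the grip force at its end, in the units of the state.
- telemetry.sense(): the state, without advancing time (a new reading comes with each control period).
- eyes.snapshot(name): name is "side" or "top" or "wrist"; returns a dict with "color" (480x640x3 uint8, red, green, blue), "vfov" (degrees; the focal length in pixels is half the picture's height over the tangent of half this angle, whatever the lens; pixels are square), "cx", "cy" (the principal point, pixels), "rvec" (rotation vector, rad) and "tvec" (3), from world to camera coordinates, as OpenCV has them. Camera axes: x right, y down, z forward; pixel columns grow to the right and rows downward; lengths in mm; the calibration is good to about 2 mm. A picture is of the moment at which its call begins. There is no depth.
- job.finish_job(): hands the job in; it is judged then, once.
Trained networks look in a picture, given as the dict that the camera call returned (one of the last four; its "shot" number tells which), for a name from the list of things; names that differ only in an ending like _2 or _b are one class to them, and where a whole thing is asked for, a point or a joint stands for the part that bears it (a point fixed in the world has none). Each returns a list of dicts, best first, with "p" (0 to 1); they miss things now and then, are a little off and sometimes report something else, mostly with a low value. They report only what shows in the picture. A call takes as long as a camera call.
- finder.recognise(picture, name): "uv" ([column, row] in pixels, amid what is visible of it).
- finder.pinpoint(picture, name): "uv" ([column, row] in pixels: a listed point, or the origin of a listed thing).
The state is a dict: "time": time; "qpos": joint angles; "qd": joint speeds; "joint_torque": joint torques, N m; "ee_pos": TCP position; "eef_rot": TCP orientation; "force": force on the tool from outside, world axes, zero at the start; "ft_torque": the same for the moment, N m; "grip_width": finger opening in mm; "grip_force": force on a finger pad.
Only numpy, scipy, OpenCV 4.12 (cv2) and the standard library are available. Lean on these libraries where they do the work, as an engineer would, in place of code of your own. Each camera call takes 0.05 s, during which the arm holds its last target. There are 200 camera calls.

TASK

Two sheet-metal boxes for precious-metal filings are bolted to the jeweller's bench, and one has been left with its hatch ajar. Press that hatch fully shut, then turn the black wing knob on it a quarter turn clockwise (seen from above), up to its stop, so that the hidden tongue swings behind the front frame edge. Leave the wing knob of the other box, already latched, as it is.

Things in the scene. Friction and masses are not known exactly. Their poses are not given: they have to be found in the camera images.
- hatch (a joint): Hinge of the bare-aluminium hatch, 164 mm (hinge to free edge) x 154 x 6 mm, ajar in the top of one of two identical grey boxes. Hinged on the edge away from the robot, free edge towards the robot. 0 = shut against a stop, flush with the frame; positive = free edge raised (starts 0.2 to 0.35 rad). Stiff: it stays where it is left; 2 to 5 N down at hatch_press moves it.
- hatch_press (a point): Point on that hatch's upper face, on its centre line, 80 mm from the hinge and 62 mm from the wing knob's axis: bare flat metal to press on, 90 mm above the bench when shut. Axes move with the hatch: x from free edge towards hinge, y along the hinge, z out of the face. The boxes are 220 x 180 mm, 90 mm high, bolted down, yawed up to 17 degrees.
- wing_knob (a joint): Wing knob on that hatch, 24 mm from the middle of its free edge. 0 = unlatched, wing parallel to the free edge; grows clockwise seen from above to a stop at 1.571 = latched, wing at right angles to that edge, tongue 13 mm under the frame. Starts 0.05 to 0.35; friction 0.06 N m, stays where left. The tongue passes under the frame only when the hatch is shut.
- wing_knob_grip (a point): Point on the wing knob's axis at the height to grip, 29 mm above the hatch face (119 mm above the bench when shut). The black wing is 54 mm long, 12 mm thick, its top 36 mm above the hatch; the round hub below it is 28 mm across and ends 7 mm above the hatch. Axes turn with the knob: y along the wing's length, x across its thickness, z out of the face.
- spare_knob (a joint): The same wing knob on the other box, whose hatch is shut and latched; same joint values, starts 1.5 to 1.57 and must stay there.

How it is judged (in metres and radians):
On the way, in this order (a step that is already met when the one before it is completed fails the run):
1. the hatch is pressed shut, its knob still unlatched (value of joint hatch below 0.05 rad and value of joint wing_knob below 0.7 rad), for 0.2 s.
2. the wing knob is turned to the latched position (value of joint wing_knob above 1.22 rad), for 0.2 s.
At the end, for the whole second after the job is handed in: The hatch is shut (within 0.05 rad, 8 mm at its free edge), its wing knob stands within 20 degrees of its latched stop, and the other box's knob is still latched (within 20 degrees) (value of joint hatch below 0.05 rad and value of joint wing_knob above 1.22 rad and value of joint spare_knob above 1.2 rad); the robot touches nothing.
It fails at once if the other box's wing knob is turned out of its latched position by more than about 20 degrees (value of joint spare_knob below 1.2 rad).
It also fails if it takes over 42 s, if anything falls off the work surface, if the arm or the gripper's body presses on something with over 40 N, if the wrist force passes 120 N, or if a joint passes its speed limit or range.

## Working session

There is one attempt and no reset: what is moved stays moved. The work goes in short steps, Python scripts to look and compute and a shell command to move; the robot and the scene stay as the last step left them, time stands still between calls to the robot, and variables do not carry over. Pictures are saved under pics/ and viewed, at most 10 in all, crops included, and the job is handed in when it is done.

```bash
mkdir -p pics; cat > h.py <<'E'
import numpy as np, cv2
from scipy.spatial.transform import Rotation as R
from cell import telemetry, eyes, job, finder, manip
def K(p):
    f=p["color"].shape[0]/2/np.tan(np.radians(p["vfov"])/2)
    return np.array([[f,0,p["cx"]],[0,f,p["cy"]],[0,0,1.]])
def P(p):
    M=R.from_rotvec(np.ravel(p["rvec"])).as_matrix()
    return K(p)@np.c_[M,np.ravel(p["tvec"])]
def tri(ps,uvs):
    A=np.array([r for p,(u,v) in zip(ps,uvs) for r in (u*P(p)[2]-P(p)[0],v*P(p)[2]-P(p)[1])])
    x=np.linalg.svd(A/np.linalg.norm(A[:,:3],axis=1)[:,None])[2][-1]; return x[:3]/x[3]
def atz(p,uv,z):
    M=P(p);u,v=uv
    A=np.array([u*M[2]-M[0],v*M[2]-M[1]])
    return np.linalg.solve(A[:,:2],-A[:,3]-A[:,2]*z)
def proj(p,X):
    y=P(p)@np.r_[X,1]; return y[:2]/y[2]
def save(p,n): cv2.imwrite("pics/"+n,p["color"][:,:,::-1])
E
python3 - <<'E'
from h import *
for c in ("top","side","wrist"):
    p=eyes.snapshot(c); save(p,c+"1.png")
    for n in ("hatch","hatch_press","wing_knob","wing_knob_grip","spare_knob"):
        print(c,n,"rec",[(np.round(d["uv"]),round(d["p"],2)) for d in finder.recognise(p,n)[:3]],"pin",[(np.round(d["uv"],1),round(d["p"],2)) for d in finder.pinpoint(p,n)[:3]])
print(manip.pinch_z,telemetry.sense())
E
```

```text
Traceback (most recent call last):
ValueError: it knows: hatch_press, wing_knob_grip
```

```bash
python3 -c "
import cv2,numpy as np
a=cv2.imread('pics/top1.png');b=cv2.imread('pics/side1.png')
cv2.imwrite('pics/m1.png',cv2.resize(np.vstack([a,b]),(480*5//6*2,720))[:600] if 0 else cv2.resize(np.hstack([a,b]),(800,300)))"
```

```text
[ WARN:0@0.038] global loadsave.cpp:275 findDecoder imread_('pics/side1.png'): can't open/read file: check file path/integrity
Traceback (most recent call last):
ValueError: all the input arrays must have same number of dimensions, but the array at index 0 has 3 dimension(s) and the array at index 1 has 1 dimension(s)
```

View pics/top1.png

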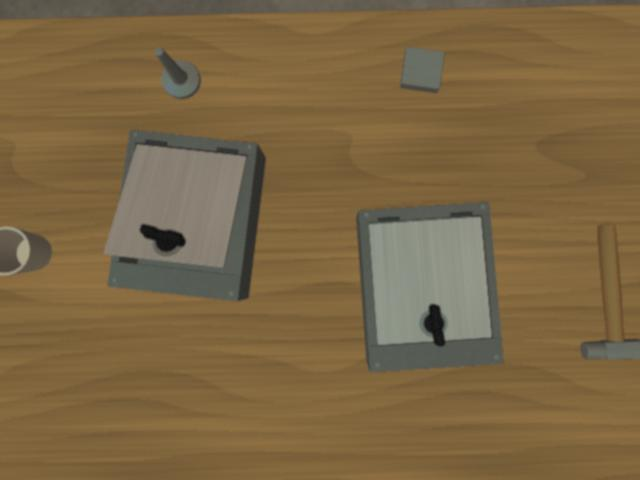

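The top view shows the ajar hatch on the left box, with its knob at about (166,238). The latched spare knob is on the right box at about (434,322).

```bash
python3 - <<'E'
from h import *
ps={}
def uvs(l): return [(np.round(d["uv"],1).tolist(),round(d["p"],2)) for d in l[:3]]
for c in ("top","side","wrist"):
    p=ps[c]=eyes.snapshot(c); save(p,c+"1.png")
    for n in ("hatch_press","wing_knob_grip"):
        print(c,n,uvs(finder.recognise(p,n)),uvs(finder.pinpoint(p,n)))
    print(c,"cam at",-R.from_rotvec(np.ravel(p["rvec"])).as_matrix().T@np.ravel(p["tvec"]))
t=ps["top"]
print("box top corners z90",[atz(t,u,90).round() for u in ((135,131),(259,145),(239,298),(110,286))])
print("spare",atz(t,(434,322),119))
print(manip.pinch_z,telemetry.sense())
E
```

```text
top hatch_press [([179.7, 205.2], 0.85)] [([180.1, 198.5], 0.75)]
top wing_knob_grip [([162.3, 238.4], 0.56)] [([160.8, 236.8], 0.75)]
top cam at [529.91936191 -22.85782825 789.47371999]
side hatch_press [([336.9, 155.2], 0.96)] [([339.9, 153.0], 0.96)]
side wing_knob_grip [([311.6, 130.4], 0.84)] [([310.4, 128.0], 0.58)]
side cam at [ 561.60260612 -488.50074989  659.81512871]
wrist hatch_press [] []
wrist wing_knob_grip [] []
wrist cam at [ 310.48452978 -431.58116162  373.67722436]
box top corners z90 [array([733., 251.]), array([709.,  78.]), array([498., 107.]), array([518., 283.])]
spare [ 463.45369819 -150.61722544]
-18.700000000000003 {'time': 0.85, 'qpos': array([-1.22882583e+00,  4.79767259e-02,  9.92464976e-02,  1.62201390e+00,
       -2.81593198e-06,  1.44300160e+00]), 'qd': array([ 0.00068035,  0.0009815 ,  0.00225157, -0.00222231,  0.00042886,
       -0.00163473]), 'joint_torque': array([ 4.22145959e-04, -3.38619769e+01,  3.20144391e+01,  5.92344131e-04,
        4.35055154e-05, -8.01585657e-06]), 'ee_pos': array([ 237.64721445, -468.13792045,  231.34702304]), 'eef_rot': array([3.05527900e+00, 7.31127006e-01, 4.36511675e-06]), 'force': array([ 0.14767017, -0.0513076 ,  0.116009  ]), 'ft_torque': array([-0.0064652 , -0.01418808,  0.01233005]), 'grip_force': 0.0, 'grip_width': 85.95156653027739}
```

View pics/side1.png

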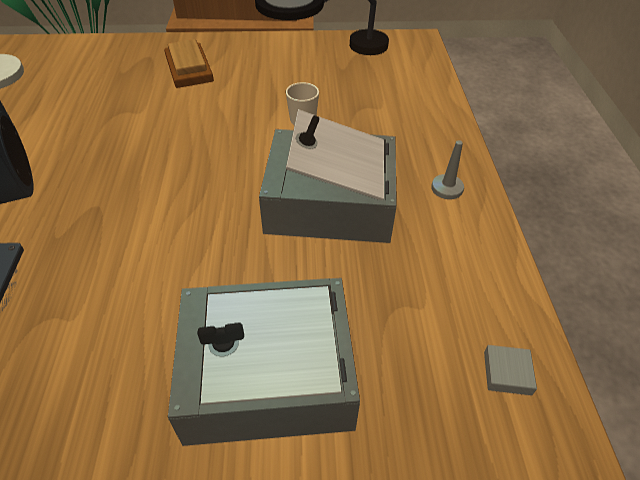

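The side view shows the ajar hatch in the back box, with the press point at (340,153) and the knob at (311,130). The latched box is in front, with its knob at (222,335).

```bash
python3 - <<'E'
from h import *
ps=[eyes.snapshot("top"),eyes.snapshot("side")]
X={}
for n in ("hatch_press","wing_knob_grip"):
    u=[finder.pinpoint(p,n)[0]["uv"] for p in ps]
    X[n]=x=tri(ps,u); print(n,x.round(1),[ (proj(p,x)-v).round(1) for p,v in zip(ps,u)])
# box top corners from both views
c=np.array([tri(ps,uv) for uv in (((135,131),(388,131)),((259,145),(396,202))  ,((239,298),(262,195)),((110,286),(276,129)))]);print(c.round(1))
yaw=np.mean([np.arctan2(*(c[a]-c[b])[[1,0]]) for a,b in ((0,3),(1,2))]);print("yaw",np.degrees(yaw))
c0=np.array([614.5,180.])
for yd in (-8.,):
    y=np.radians(yd);ex=np.array([np.cos(y),np.sin(y)]);ey=np.array([-ex[1],ex[0]])
    for n in X: print(n,"box frame",ex@(X[n][:2]-c0),ey@(X[n][:2]-c0),X[n][2])
    # fit hatch angle and hinge position with hinge at z=90
    from scipy.optimize import least_squares
    def f(q):
        h,l,a=q;r=[]
        for n,d,k in (("hatch_press",80,0),("wing_knob_grip",140,29)):
            s=h-d*np.cos(a)+k*np.sin(a); z=90+d*np.sin(a)+k*np.cos(a)
            r+=list(np.r_[c0+ex*s+ey*l,z]-X[n])
        return r
    s=least_squares(f,[85,0,.3]);print(s.x,np.round(s.fun,1))
    h,l,a=s.x
    for n,d,k in (("press",80,0),("knob",142,29)): print(n,"shut",c0+ex*(h-d)+ey*l,90+k)
E
```

```text
hatch_press [631.2 178.4 122.4] [array([0.2, 2.5]), array([ 2. , -0.3])]
wing_knob_grip [579.5 187.4 168.7] [array([0.1, 1.1]), array([ 0.8, -0.1])]
[[721.3 239.7 117.5]
 [707.9  76.  103.1]
 [499.8 106.1  97.2]
 [519.7 280.7  95.6]]
yaw -9.861610240221362
hatch_press box frame 16.770907806757926 0.7186278358529385 122.40987037325085
wing_knob_grip box frame -35.69860212362323 2.4425567479330734 168.6748226978411
[87.31967821  1.58059229  0.37983851] [-3.6  1.4 -2.7  3.6 -1.4  0.2]
press shut [621.96841953 180.54650776] 90
knob shut [560.57179927 189.17524002] 119
```

```bash
python3 -m jog '[0,0.65,-0.4,-0.04,0,0,0.567,0,0.65,-0.4,-0.04,0,0,0.567,0,0.65,-0.4,-0.04,0,0,0.567,0,0.65,-0.4,-0.04,0,0,0.567,0,0.65,-0.4,-0.04,0,0,0.567,0,0.65,-0.4,-0.04,0,0,0.567,0,0.65,-0.4,-0.04,0,0,0.567,0,0.65,-0.4,-0.04,0,0,0.567]'
cat >> h.py <<'E'
def go(x,y,z,psi):
    """units from present pose to TCP x,y,z with tool down, tool-x yaw psi (deg)"""
    s=telemetry.sense();T=R.from_rotvec(s["eef_rot"])
    d=T.inv().apply(np.array([x,y,z])-s["ee_pos"])/500
    D=R.from_euler("z",psi,degrees=True)*R.from_euler("x",180,degrees=True)
    print("at",s["ee_pos"].round(1),"psi",np.degrees(np.arctan2(*T.as_matrix()[[1,0],0])).round(1),"F",s["force"].round(1),"t",s["time"],"q",s["qpos"].round(2),"\nshift",d.round(4),"turn",(np.degrees((T.inv()*D).as_rotvec())/120).round(4))
E
python3 -c "
from h import *
go(635,179,250,-109)"
```

```text
time: 2.15
ee_pos: [399.1, -193.0, 251.7]
eef_rot: [-2.935, 0.971, -0.024]
force: [-0.1, -0.4, -0.2]
grip_width: -0.2
grip_force: 0.0
at [ 399.1 -193.   251.7] psi -36.6 F [-0.1 -0.4 -0.2] t 2.15 q [-0.64 -0.16 -0.06  1.67  0.05  3.14] 
shift [-0.0648 -0.8771  0.0496] turn [-0.0213  0.0164  0.6032]
```

```bash
python3 -m jog '[0,-0.065,-0.877,0.05,0,0,-0.98,0,-0.065,-0.877,0.05,0,0,-0.98,0,-0.065,-0.877,0.05,0,0,-0.98,0,-0.065,-0.877,0.05,0,0,-0.98,0,-0.065,-0.877,0.05,0,0,-0.98,0,-0.065,-0.877,0.05,0,0,-0.98,0,-0.065,-0.877,0.05,0,0,-0.98,0,-0.065,-0.877,0.05,0,0,-0.98,0,-0.065,-0.877,0.05,0,0,-0.98,0,-0.065,-0.877,0.05,0,0,-0.98]'
python3 -c "
from h import *
go(635,179,230,172)"
```

```text
time: 3.4
ee_pos: [635.9, 177.5, 248.7]
eef_rot: [-2.542, -1.814, -0.076]
force: [-0.2, -0.5, -1.1]
grip_width: 0.1
grip_force: 0.0
at [635.9 177.5 248.7] psi 71.1 F [-0.2 -0.5 -1.1] t 3.4 q [0.15 0.38 0.52 1.68 0.04 2.05] 
shift [ 0.0004 -0.0031  0.0375] turn [ 0.0258 -0.0117 -0.8412]
```

```bash
python3 -m jog '[0,0,-0.003,0.02,0.026,-0.012,-0.841,0,0,-0.003,0.02,0.026,-0.012,-0.841,0,0,-0.003,0.02,0.026,-0.012,-0.841,0,0,-0.003,0.02,0.026,-0.012,-0.841,0,0,-0.003,0.02,0.026,-0.012,-0.841,0,0,-0.003,0.02,0.026,-0.012,-0.841,0,0,-0.003,0.02,0.026,-0.012,-0.841,0,0,-0.003,0.02,0.026,-0.012,-0.841,0,0,-0.003,0.02,0.026,-0.012,-0.841,0,0,-0.003,0.02,0.026,-0.012,-0.841]'
python3 -c "
from h import *
go(635,179,150,172)
ps=[eyes.snapshot(c) for c in ('wrist','top')]
save(ps[0],'w2.png')
for p in ps:
  for n in ('hatch_press','wing_knob_grip'): print(n,[(d['uv'],d['p']) for d in finder.pinpoint(p,n)[:2]])
"
```

```text
time: 4.65
ee_pos: [634.6, 178.1, 239.1]
eef_rot: [0.225, 3.133, -0.001]
force: [-0.4, -0.2, -0.6]
grip_width: 0.2
grip_force: 0.0
at [634.6 178.1 239.1] psi 171.8 F [-0.4 -0.2 -0.6] t 4.65 q [ 0.17  0.42  0.56  1.7  -0.    0.32] 
shift [-0.0004  0.002   0.1781] turn [-0.0001  0.0001 -0.0019]
hatch_press [([329.7, 225.1], 0.81)]
wing_knob_grip [([332.4, 163.0], 0.96)]
hatch_press [([181.1, 197.3], 0.88)]
wing_knob_grip [([160.9, 234.3], 0.61)]
```

View pics/w2.png

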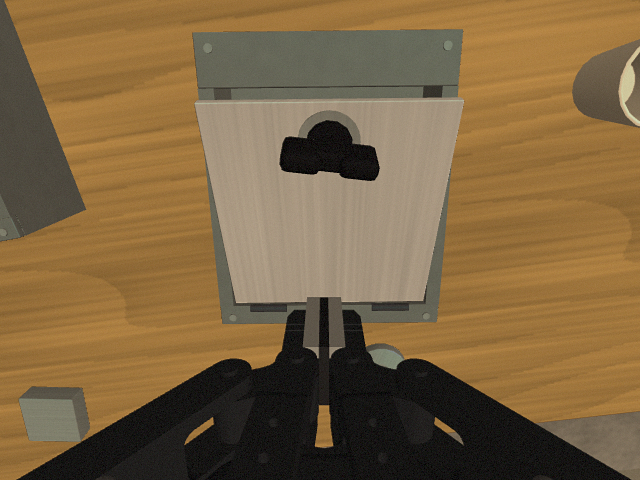

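The wrist view shows the tool aligned with the box. The hatch is ajar with its knob at (332,150), and the closed fingers stand over the hatch centre line near the hinge. Next I press down.

```bash
python3 -m jog '[0,0,0,0.12,0,0,0,0,0,0,0.21,0,0,0,0,0,0,0.23,0,0,0,0,0,0,0.245,0,0,0,0,0,0,0.26,0,0,0,0,0,0,0.27,0,0,0,0,0,0,0.28,0,0,0,0,0,0,0.288,0,0,0,0,0,0,0.294,0,0,0,0,0,0,0.294,0,0,0]'
python3 -c "
from h import *
go(635,179,90,172)"
```

```text
time: 6.2
ee_pos: [634.2, 179.1, 91.9]
eef_rot: [0.227, 3.133, -0.001]
force: [0.3, -0.7, 0.0]
grip_width: 0.0
grip_force: 0.0
at [634.2 179.1  91.9] psi 171.7 F [ 0.3 -0.7  0. ] t 6.2 q [ 0.17  0.41  0.25  1.41 -0.    0.32] 
shift [-0.0017  0.0001  0.0038] turn [-0.0003  0.0002 -0.0024]
```

```bash
python3 -m jog '[0,0,0,0.003,0,0,0,0,0,0,0.005,0,0,0,0,0,0,0.007,0,0,0,0,0,0,0.007,0,0,0]'
python3 -c "
from h import *
go(635,179,200,172)
p=eyes.snapshot('side'); save(p,'s3.png')"
```

```text
time: 6.7
ee_pos: [634.2, 179.1, 90.1]
eef_rot: [0.227, 3.132, -0.0]
force: [-2.9, 0.1, 5.2]
grip_width: 0.2
grip_force: 2.5
at [634.2 179.1  90.1] psi 171.7 F [-2.9  0.1  5.2] t 6.7 q [ 0.17  0.41  0.24  1.4  -0.    0.32] 
shift [-1.900e-03  1.000e-04 -2.198e-01] turn [-0.      0.0005 -0.0025]
```

View pics/s3.png

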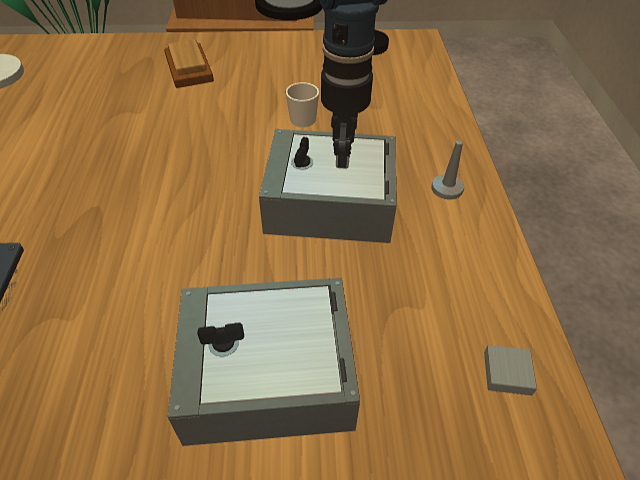

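The hatch now looks flush, with the fingertips at (343,163) and the knob upright at (303,152). I'll press a touch more, then rise and measure the knob.

```bash
python3 -m jog '[0,0,0,0.008,0,0,0,0,0,0,0.008,0,0,0,0,0,0,0.008,0,0,0,0,0,0,-0.1,0,0,0,85,0,0,-0.2,0,0,0,85,0,0,-0.28,0,0,0,85,0,0,-0.28,0,0,0,85,0,0,-0.28,0,0,0]'
python3 - <<'E'
from h import *
ps=[eyes.snapshot(c) for c in ('wrist','top','side')]
us=[finder.pinpoint(p,'wing_knob_grip')[0]['uv'] for p in ps]
x=tri(ps,us);print(x.round(1),[(proj(p,x)-u).round(1) for p,u in zip(ps,us)])
for a,b in ((0,1),(0,2),(1,2)): print(tri([ps[a],ps[b]],[us[a],us[b]]).round(1))
us2=[finder.pinpoint(p,'hatch_press')[:1] for p in ps]
print([ (atz(p,u[0]['uv'],90).round(1),u[0]['p']) for p,u in zip(ps,us2) if u], [atz(p,u,119).round(1) for p,u in zip(ps,us)])
go(561,189,230,172); print(us)
# wing orientation: dark blob rect in wrist & top
for p,u,nm in zip(ps,us,'wt'):
    g=p['color'].max(2); m=((g<45)*255).astype('uint8'); n,l,st,ce=cv2.connectedComponentsWithStats(m)
    k=l[int(u[1]),int(u[0])]; 
    if k:
        pts=np.argwhere(l==k)[:,::-1].astype(np.float32); r=cv2.minAreaRect(pts);b=cv2.boxPoints(r); w=np.array([atz(p,q,126) for q in b]);print(nm,len(pts),b.round(0).tolist(),w.round(1).tolist())
save(ps[0],'w4.png')
E
```

```text
time: 7.75
ee_pos: [634.1, 179.1, 228.1]
eef_rot: [-0.227, -3.133, 0.0]
force: [-1.4, -0.4, -0.2]
grip_width: 72.1
grip_force: 0.0
[565.7 192.7 121.2] [array([-2.7, -1.7]), array([-1.6,  0.5]), array([1.1, 0.3])]
[567.2 194.4 109.5]
[565.4 194.2 121. ]
[564.9 189.4 124.7]
[(array([630.2, 184.7]), 0.91), (array([632.1, 180.5]), 0.56), (array([625.5, 184.6]), 0.64)] [array([567. , 194.3]), array([566.4, 191.4]), array([563.8, 196.5])]
at [633.9 179.3 228.6] psi 171.7 F [0.5 0.5 0.4] t 8.2 q [ 0.17  0.42  0.53  1.68 -0.    0.32] 
shift [ 0.1471 -0.0017 -0.0028] turn [-0.     -0.0001 -0.0024]
[[331.9, 127.7], [170.5, 248.3], [300.2, 147.4]]
w 2309 [[279.0, 129.0], [295.0, 91.0], [376.0, 124.0], [360.0, 162.0]] [[563.1, 162.9], [543.1, 175.8], [568.0, 220.1], [589.3, 208.2]]
t 411 [[152.0, 241.0], [192.0, 241.0], [192.0, 258.0], [152.0, 258.0]] [[576.0, 213.2], [574.9, 161.2], [552.8, 161.2], [553.9, 213.1]]
```

View pics/w4.png

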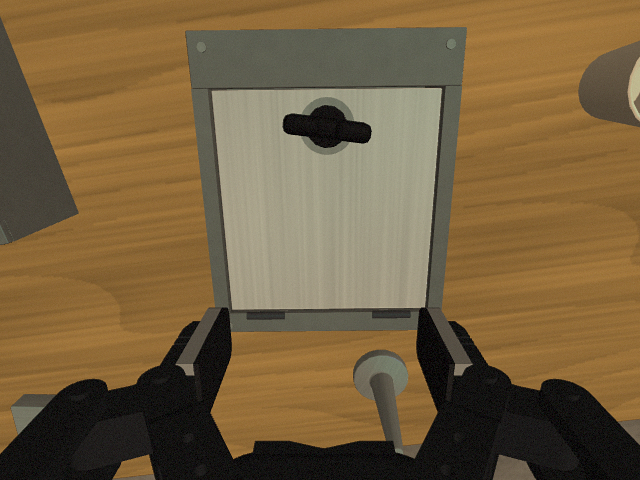

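The wrist view shows the hatch flush. The wing ends are at (284,124) and (371,131), so the knob is about 5° clockwise of parallel. Next I move above it with the tool turned.

```bash
python3 -m jog '[85,0.139,0.0075,0.04,0,0,-0.71,85,0.139,0.0075,0.04,0,0,-0.71,85,0.139,0.0075,0.04,0,0,-0.71,85,0.139,0.0075,0.04,0,0,-0.71,85,0.139,0.0075,0.04,0,0,-0.71,85,0.139,0.0075,0.04,0,0,-0.71,85,0.139,0.0075,0.04,0,0,-0.71,85,0.139,0.0075,0.04,0,0,-0.71,85,0.139,0.0075,0.04,0,0,-0.71,85,0.139,0.0075,0.04,0,0,-0.71]'
python3 - <<'E'
from h import *
ps=[eyes.snapshot(c) for c in ('wrist','top','side')]
us=[]
for p in ps:
    r=finder.pinpoint(p,'wing_knob_grip'); print([(d['uv'],round(d['p'],2),atz(p,d['uv'],119).round(1)) for d in r[:2]])
go(566,193,101,257)
save(ps[0],'w5.png')
for u in ((320,240),(320,340)): print(u,atz(ps[0],u,119))
E
```

```text
time: 9.45
ee_pos: [565.9, 193.0, 209.1]
eef_rot: [-1.95, 2.462, -0.001]
force: [-0.2, -0.0, -0.5]
grip_width: 84.9
grip_force: 0.0
[([325.4, 242.0], 0.67, array([565., 192.]))]
[([172.1, 251.7], 0.73, array([561.9, 189.3]))]
[([298.3, 147.8], 0.68, array([560.6, 195.6]))]
at [565.9 193.  209.1] psi -103.1 F [-0.1 -0.2 -0.4] t 9.75 q [ 0.22  0.24  0.26  1.6  -0.   -1.13] 
shift [ 1.000e-04 -1.000e-04  2.162e-01] turn [-0.0003  0.0001 -0.001 ]
(320, 240) [567.9483867  189.94443593]
(320, 340) [584.47482178 259.5227898 ]
```

View pics/w5.png

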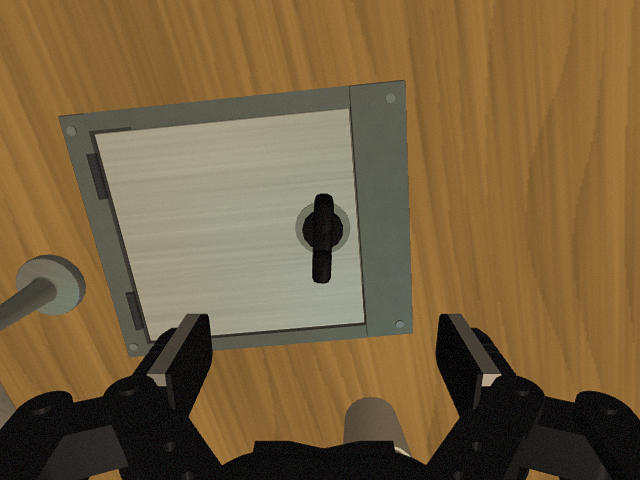

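The wrist view shows the wing running vertically from (323,195) to (321,282), midway between the pads and aligned with them.

```bash
python3 - <<'E'
from h import *
p=eyes.snapshot('wrist')
for z in (112,119,126): print(z,atz(p,(323,196),z),atz(p,(321,282),z),atz(p,(322.5,239),z))
print("cam",-R.from_rotvec(np.ravel(p["rvec"])).as_matrix().T@np.ravel(p["tvec"]))
# wrist-camera pose at the earlier picture w4 from the fixed camera-to-tool transform
s=telemetry.sense();T=R.from_rotvec(s["eef_rot"]);C=R.from_rotvec(np.ravel(p["rvec"]))
o=-C.inv().apply(np.ravel(p["tvec"]))
T2=R.from_euler("z",171.7,degrees=True)*R.from_euler("x",180,degrees=True)
D=T2*T.inv(); o2=np.array([633.9,179.3,228.6])+D.apply(o-s["ee_pos"]); C2=C*D.inv()
q=dict(p); q["rvec"]=C2.as_rotvec(); q["tvec"]=-C2.apply(o2)
for a,b in (((322.5,239),(327.5,127.5)),((325.4,242),(331.9,127.7))):
    x=tri([p,q],[a,b]); print(x.round(1),(proj(p,x)-a).round(1),(proj(q,x)-b).round(1))
E
```

```text
112 [560.19402939 164.78719456] [574.63915687 220.94940291] [566.84372953 191.92218677]
119 [559.83896358 163.30348549] [573.861754   217.82366042] [566.2942442  189.64512279]
126 [559.48389778 161.81977643] [573.08435113 214.69791794] [565.74475887 187.36805881]
cam [548.04976996 114.04012922 351.41988783]
[566.5 191.2 114.2] [ 0.3 -0. ] [0.  0.4]
[566.1 194.  112.8] [-1.1  0.2] [-0.1 -1.1]
```

```bash
python3 -m jog '[60,0.0045,-0.001,0.08,0,0,0,60,0.0045,-0.001,0.15,0,0,0,50,0.0045,-0.001,0.19,0,0,0,40,0.0045,-0.001,0.214,0,0,0,0,0.0045,-0.001,0.214,0,0,0,0,0.0045,-0.001,0.214,0,0,0,0,0.0045,-0.001,0.214,0,0,0,0,0.0045,-0.001,0.214,0,0,0,0,0.0045,-0.001,0.214,0,0,0,0,0.0045,-0.001,0.214,0,0,0]' 30
python3 -c "
from h import *
go(566,190.7,102,257)"
```

```text
time: 11.05
ee_pos: [566.4, 190.8, 102.9]
eef_rot: [-1.953, 2.459, -0.002]
force: [-0.8, -0.3, 2.4]
grip_width: 10.7
grip_force: 35.9
at [566.4 190.8 102.9] psi -103.1 F [-0.8 -0.3  2.4] t 11.05 q [ 0.21  0.24  0.06  1.39 -0.   -1.13] 
shift [0.0004 0.0007 0.0018] turn [-0.0009  0.0004 -0.0008]
```

```bash
python3 -m jog '[0,0,0,0,0,0,0.07,0,0,0,0,0,0,0.14,0,0,0,0,0,0,0.21,0,0,0,0,0,0,0.28,0,0,0,0,0,0,0.35,0,0,0,0,0,0,0.35]'
python3 -c "
from h import *
go(566,190.7,102,173)"
```

```text
time: 11.8
ee_pos: [566.3, 190.8, 102.9]
eef_rot: [-0.944, 2.994, -0.0]
force: [-0.9, -0.4, 2.5]
grip_width: 10.9
grip_force: 36.1
at [566.3 190.8 102.9] psi -145.0 F [-0.9 -0.4  2.5] t 11.8 q [ 0.21  0.24  0.06  1.39 -0.   -0.4 ] 
shift [0.0006 0.0001 0.0018] turn [-0.      0.0009  0.35  ]
```

```bash
python3 -m jog '[0,0,0,0,0,0,0.07,0,0,0,0,0,0,0.14,0,0,0,0,0,0,0.21,0,0,0,0,0,0,0.28,0,0,0,0,0,0,0.33,0,0,0,0,0,0,0.36,0,0,0,0,0,0,0.36,0,0,0,0,0,0,0.36]'
python3 -c "
from h import *
go(566,190.7,102,173);print(telemetry.sense()['ft_torque'])
p=eyes.snapshot('top');save(p,'t6.png')"
```

```text
time: 12.8
ee_pos: [566.3, 190.9, 102.9]
eef_rot: [0.223, 3.132, 0.001]
force: [-0.8, -1.0, 5.1]
grip_width: 11.3
grip_force: 36.4
at [566.3 190.9 102.9] psi 171.9 F [-0.8 -1.   5.1] t 12.8 q [0.21 0.24 0.06 1.39 0.   0.36] 
shift [ 0.0005 -0.0005  0.0017] turn [ 0.0003  0.0008 -0.0096]
[-0.13922128  0.31214041  0.37587135]
```

The moment has risen, so the knob is at its stop. I'll release, lift and check.

```bash
python3 -m jog '[60,0,0,0,0,0,0,60,0,0,0,0,0,0,60,0,0,0,0,0,0,60,0,0,-0.05,0,0,0,60,0,0,-0.15,0,0,0,60,-0.05,0,-0.25,0,0,0,60,-0.14,0,-0.25,0,0,0,60,-0.14,0,-0.25,0,0,0,60,-0.14,0,-0.25,0,0,0]'
python3 -c "
from h import *
go(566,190.7,102,173)
p=eyes.snapshot('wrist');save(p,'w7.png')"
```

```text
time: 13.98
ee_pos: [634.7, 180.5, 226.0]
eef_rot: [-0.227, -3.132, 0.0]
force: [0.5, -0.5, -0.5]
grip_width: 60.1
grip_force: 0.0
at [634.7 180.5 226. ] psi 171.7 F [ 0.5 -0.5 -0.5] t 13.975 q [0.18 0.42 0.53 1.68 0.   0.32] 
shift [0.1384 0.0003 0.2483] turn [-0.0001 -0.0008 -0.0109]
```

View pics/w7.png

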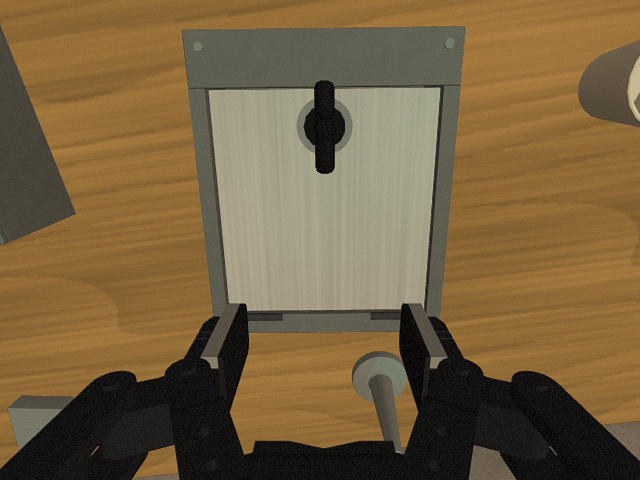

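The wing now stands at right angles to the free edge, from (324,82) to (325,172). The hatch is flush and the gripper is clear.

```bash
python3 -c "
from cell import job
print(job.finish_job())"
```

```text
the job is handed in; nothing more can be done
None
```

I pressed the hatch shut, turned its wing knob clockwise to the latched stop, left the other box's knob untouched, and handed the job in at about 14 s; the hand-in call gave no verdict.

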